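Run a sample tube on the touch-operated vortex mixer

ROBOT

A 6-joint arm with a two-finger parallel gripper is mounted at the origin on the work surface. World frame = base frame: x ahead of the robot, y to its left, z up, the work surface at z = 0. Lengths are in m, angles in rad, forces in N, time in s.
With the tool pointing down it reaches from about 0.35 to 0.875 m from the base axis. Payload 4.2 kg.
Tool frame: the origin (TCP) lies between the finger pads, 19 mm behind the fingertips; this is the grasp point; z points along the fingers, y is the line along which they close (so a half turn about z gives the same grasp; the last joint's range is limited). The gripper opens to 85 mm and grips with 20 to 120 N. Pads are 22 mm wide; open, the fingers measure 114 mm over their backs; the gripper's body (76 mm by 85 mm) begins 54 mm behind the grasp point. The pads swing forward as they close: fully open they stand 13 mm farther back than shut.
Start: joints at [1.39, 0.385, 0.008, 0, -1.194, -0.259], TCP at [0.266, 0.566, 0.25] pointing down, gripper open.
Joint ranges: [-3.14, 3.14], [-1.21, 2.06], [-1.07, 1.41], [-3.16, 2.05], [-2.99, -0.16], [-3.1, 3.1]. Speed limits (rad/s): [2.79, 2.79, 3.14, 3.14, 3.14, 3.14].

INTERFACE

Orientations are given as a 3x3 rotation matrix whose columns are the frame's x, y, z axes.
In Python, from workcell import env, camera, camera_params, order gives the robot as it stands. Calls block until the motion is done:
- env.move_ptp(position, orientation): joint-space move of the TCP to a pose.
- env.move_l(position, frame=None, rate=0.15, force_limit=None): straight line of the TCP; frame=None keeps the orientation; rate is the mean speed in m/s. With force_limit (N) it stops when the force on the tool has changed by that much, and returns True; else False.
- env.goto_joints(angles): joint-space move.
- env.release() and env.clamp(grip_force=None): open the fingers fully, or close them until they stop; grip_force is the grip in N (None keeps the last).
- env.pause(seconds).
- env.inverse_kinematics(position, orientation): joint angles nearest the present ones, or None.
- camera(name): name is "scene" or "top" or "wrist"; returns the picture (420x560x3 uint8, red, green, blue); there is no depth.
- camera_params(name): a dict with "intrinsics" (3x3 intrinsics, pixels), "k1" (the pictures are not rectified: a ray, as slopes to the right and down, at radius r is drawn at 1 + k1 r^2 times it, then the intrinsics apply), "rvec" (rotation vector, rad) and "tvec" (3), from world to camera coordinates, as OpenCV has them. Camera axes: x right, y down, z forward; pixel columns grow to the right and rows downward; lengths in m; the calibration is good to about 2 mm. A picture is of the moment at which its call begins: read the wrist's pose just before it. camera_params takes no time and is no camera call; for the wrist camera it gives the pose at the moment of the call.
A pose or a line that the arm cannot do raises env.MotionError and nothing moves.
- order.close_job(): hands the job in; it is judged then, once.
Readings, each from a call of its own:
- env.current_time(): time.
- env.current_qpos(): joint angles.
- env.current_qd(): joint speeds.
- env.current_joint_efforts(): joint torques, N m.
- env.current_position(): TCP position.
- env.current_eef_rot(): TCP orientation.
- env.current_wrist_force(): force on the tool from outside, world axes, zero at the start.
- env.current_torque(): the same for the moment, N m.
- env.current_grip_width(): opening from 0.0 (shut) to 1.0 (fully open).
- env.current_gripper_force(): force on a finger pad.
Only numpy, scipy, OpenCV 4.12 (cv2) and the standard library are available. Lean on these libraries where they do the work, as an engineer would, in place of code of your own. Each camera call takes 0.05 s, during which the arm holds its last target. There are 200 camera calls.

TASK

First turn the mixer's dial so that its pointer sits at the long mark. Then take the tall tube out of the rack, stand it upright in the mixer's rubber cup and press it straight down until the cup has sunk about 8 mm, and finish while still gripping the tube and holding it pressed there, with nothing but the tube touching the cup. Leave the short tubes in the rack and the petri dish and wash bottle standing where they are.

Things in the scene. Friction and masses are not known exactly. Their poses are not given: they have to be found in the camera images.
- mixer: Grey vortex mixer, fixed, 230 mm (x) by 150 mm (y). Origin: centre of its underside; x runs from dial to cup, z up. Front half (x<0): 59 mm high deck, black panel, dial axis at x = -62 mm, y = 0. Rear half: 98 mm high, carries the rubber cup, axis at x = 58 mm, y = 0. Stands left or right of the robot, yaw within 0.35 rad.
- dial (a joint): Mode dial, rad, growing clockwise from above. Detents at 0, 0.6, 1.2, 1.8, each with a white mark on the panel; the third, 1.2, is the long one (14 mm; others 5). The pointer (black line on half of the white bar) points at angle 0.9 - value from the mixer's +x towards +y. Starts at the first or second detent. Needs about 0.07 N m; falls into the nearest detent when let go.
- dial_grip (a point): On the dial's axis, 92 mm above the bench: where the TCP goes to grip it from above. The dial is a 48 mm disc, 12 mm high, on the deck; across it stands a grip bar, 44 mm long along the pointer, 14 mm thick, centred on the axis, its top 101 mm and its foot 71 mm above the bench.
- cup (a joint): Spring-loaded cup of the mixer, m pressed straight down: 0 released, 0.012 at its stop. The spring pushes back with 3 N at 0, growing by 0.75 N per mm (9 N at 8 mm, 12 N at the stop). It rises again when let go.
- cup_floor (a point): Centre of the flat floor inside the black rubber cup, where the tube's foot stands; moves with the cup. 121 mm above the bench when released. Inside diameter 36 mm at the floor to 42 mm at the rim, 52 mm outside; the rim is 14 mm above the floor.
- rack: Aluminium block, fixed, 70 mm (x) by 215 mm (y), 45 mm high; origin: centre of its underside. Three 26.5 mm holes in a row along its y, at y = -70, 0, 70 mm, x = 0, 35 mm deep (floors 10 mm above the bench), one tube in each. Stands on the other side from the mixer, yaw within 0.35 rad.
- tall_tube: The tall tube: amber glass, 24 mm diameter, 125 mm long, with an 18 mm high white cap of 26 mm diameter on top; 40 to 70 g. Origin: centre of its foot; z up to the cap. Stands in any one of the rack's three holes, its top 135 mm above the bench. A grip of 60 N or more on the glass about 90 mm above the foot does not slip when pressed.
- short_tube_a: A short tube of the same make, 80 mm long, in another hole (top 90 mm above the bench). Origin: centre of its foot.
- short_tube_b: The other short tube, the same, in the remaining hole.
- dish: Clear closed petri dish, 55 mm diameter, 16 mm high, on the bench between mixer and rack. Origin: centre of its underside.
- wash_bottle: White wash bottle with bent orange spout, 60 mm diameter, 168 mm high, behind the dish. Origin: centre of its underside.
Things that resemble listed ones, but are neither listed nor needed, are in the scene too. What is shaped like the tall_tube but red is not meant.

How it is judged:
By the outcome, as a careful person would: the job done as asked, in the order asked, and still so for the second after the job is handed in, while the arm keeps its last pose, push and grip.
It also fails if it takes over 51 s, if anything falls off the work surface, if the arm or the gripper's body presses on something with over 40 N, if the wrist force passes 120 N, or if a joint passes its speed limit or range.

## Working session

There is one attempt and no reset: what is moved stays moved. The work goes in short steps, each a Python script; the robot and the scene stay as the last script left them, time stands still between calls to the robot, and variables do not carry over. Pictures are saved under pics/ and viewed, at most 10 in all, crops included, and the job is handed in when it is done.

```bash
mkdir -p pics; ls
cat > h.py <<'E'
import numpy as np, cv2
from workcell import env, camera, camera_params, order
def save(n,f):
    p=camera_params(n); im=camera(n); cv2.imwrite('pics/'+f+'.png',im[:,:,::-1]); np.save('pics/'+f+'.npy',dict(p),allow_pickle=True); return im,p
def load(f): return np.load('pics/'+f+'.npy',allow_pickle=True).item()
def ray(p,u,v):
    K=np.array(p['intrinsics']); R=cv2.Rodrigues(np.array(p['rvec'],float))[0]; t=np.array(p['tvec'],float).ravel()
    d=cv2.undistortPoints(np.array([[[u,v]]],float),K,np.array([p['k1'],0,0,0.]))[0,0]
    return -R.T@t, R.T@np.array([d[0],d[1],1])
def onz(p,u,v,z):
    c,d=ray(p,u,v); return c+d*(z-c[2])/d[2]
def tri(obs):
    A=0;b=0
    for p,u,v in obs:
        c,d=ray(p,u,v); d=d/np.linalg.norm(d); M=np.eye(3)-np.outer(d,d); A=A+M; b=b+M@c
    return np.linalg.solve(A,b)
def proj(p,X):
    return cv2.projectPoints(np.array(X,float).reshape(-1,1,3),np.array(p['rvec'],float),np.array(p['tvec'],float),np.array(p['intrinsics'],float),np.array([p['k1'],0,0,0.]))[0][:,0]
E
python3 - <<'E'
from h import *
for n in('scene','top','wrist'):
    im,p=save(n,n); print(n,p)
a=[cv2.imread(f'pics/{n}.png') for n in('scene','top','wrist')]
for n,i in zip(('scene','top'),a): cv2.imwrite(f'pics/{n}_b.png',cv2.resize(i,(800,600),interpolation=cv2.INTER_CUBIC))
E
```

```text
pics
scene {'intrinsics': array([[396.25022007,   0.        , 285.15182672],
       [  0.        , 396.25022007, 214.22465048],
       [  0.        ,   0.        ,   1.        ]]), 'k1': -0.09409964329387363, 'rvec': array([ 0.75300328,  2.76735081, -0.87158385]), 'tvec': array([ 0.54267402, -0.21128957,  0.92912129])}
top {'intrinsics': array([[464.58420568,   0.        , 276.44796447],
       [  0.        , 464.58420568, 210.57514062],
       [  0.        ,   0.        ,   1.        ]]), 'k1': -0.07951115881566319, 'rvec': array([ 2.2166407 , -2.16176318,  0.0730968 ]), 'tvec': array([-0.0216542 ,  0.62098134,  1.0150046 ])}
wrist {'intrinsics': array([[289.8502655 ,   0.        , 281.47988471],
       [  0.        , 289.8502655 , 207.6974946 ],
       [  0.        ,   0.        ,   1.        ]]), 'k1': -0.04446037757684022, 'rvec': array([-1.59134189,  2.50829773,  0.3492513 ]), 'tvec': array([ 0.62359132, -0.03587441,  0.37914756])}
```

View pics/scene_b.png

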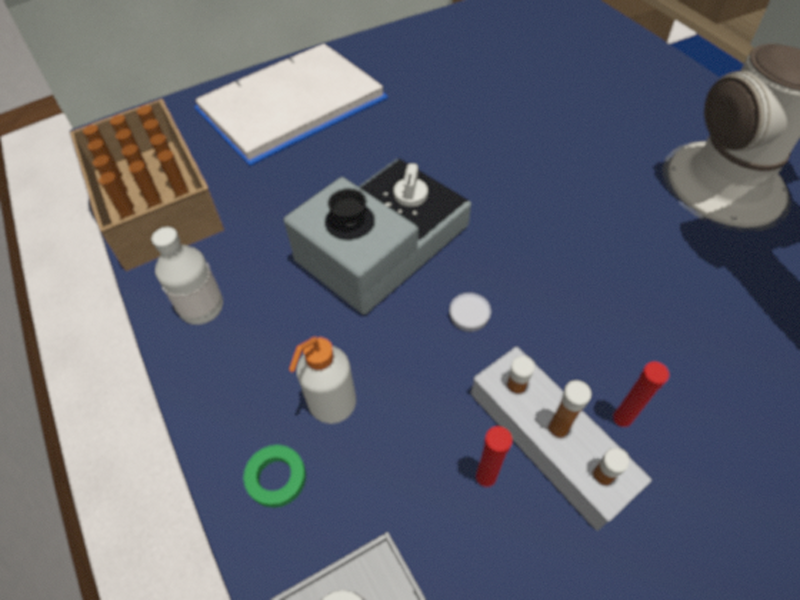

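View pics/top_b.png

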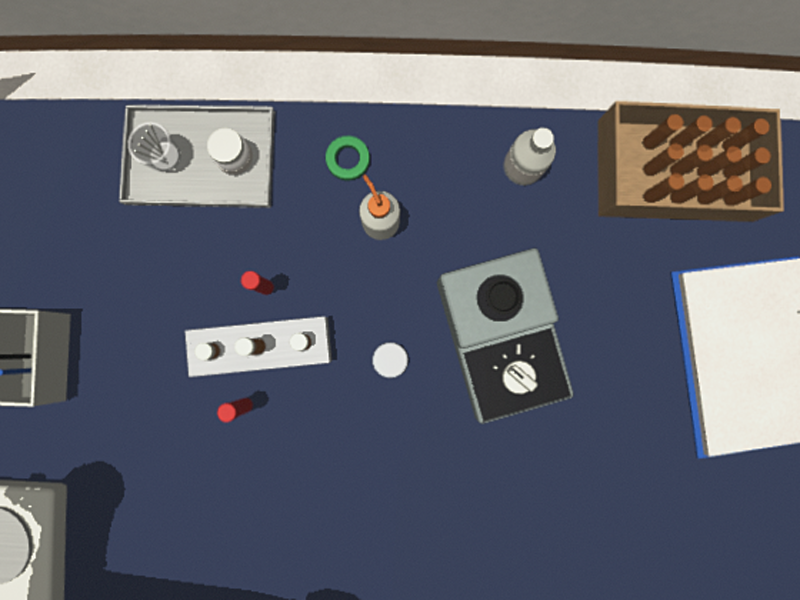

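Scene (800x600): tall amber tube with its cap at (576,393), short tubes (521,370) and (614,462). Red lookalikes stand at (497,440) and (654,375), and the amber tubes at (130,150) are in a wooden box. The mixer cup is at (348,205) and the dial at (411,185).

Top: tall tube cap at (248,346), dial (520,377), cup (500,297), red tubes (250,281) and (227,412), dish (390,360), bottle (380,215).

I choose the rack's middle tube: amber, tall, white cap. Next is a close crop to check it.

Run:
```python
import cv2,numpy as np
t=cv2.imread('pics/top.png'); s=cv2.imread('pics/scene.png')
def crop(i,x,y,w,h,f):
    print(x,y,f); return cv2.resize(i[y:y+h,x:x+w],(w*f,h*f),interpolation=cv2.INTER_CUBIC)
A=np.hstack([crop(t,305,170,100,130,4),crop(t,125,180,110,130,4)][:2])
B=np.hstack([crop(s,195,105,140,115,3),crop(s,325,235,135,140,3)[:345]])
A=A[:, :800]
cv2.imwrite('pics/cA.png',A); cv2.imwrite('pics/cB.png',cv2.resize(B,(0,0),fx=0.96,fy=0.96) if B.shape[1]>830 else B)
print(A.shape,B.shape)
```

```text
305 170 4
125 180 4
195 105 3
325 235 3
(520, 800, 3) (345, 825, 3)
```

View pics/cA.png

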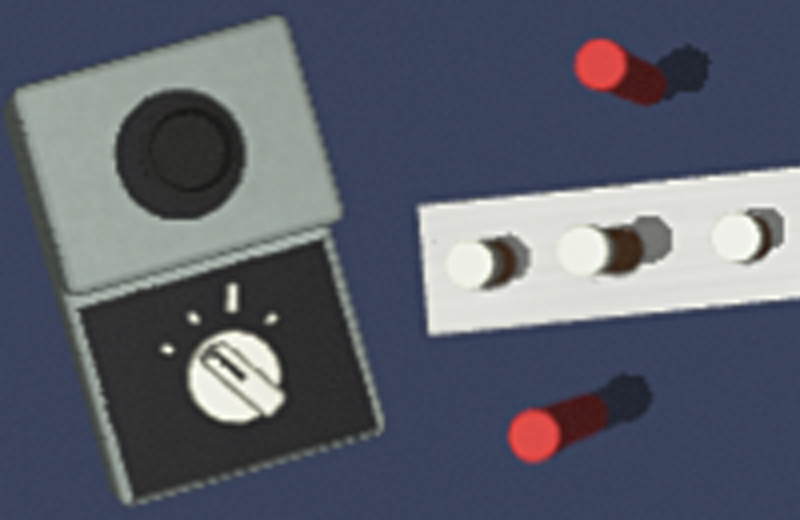

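View pics/cB.png

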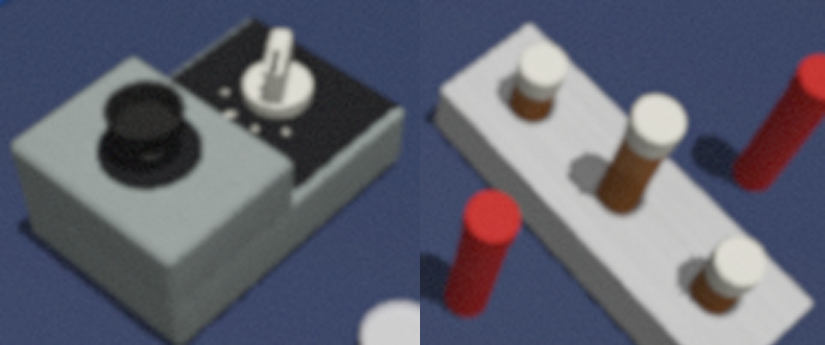

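Crop A shows the mixer dial at (236,377), with the long mark third from the left at (232,298). The tall amber tube with white cap is at (582,250), which confirms the choice. Crop B shows the cup rim at (144,105) and the tall tube's cap top at (657,118). Next I localise these.

Run:
```python
from h import *
T=load('top');S=load('scene')
def a(u,v): return ((u+.5)/4-.5+305,(v+.5)/4-.5+170)
def a2(u,v): return ((u-400+.5)/4-.5+125,(v+.5)/4-.5+180)
def b(u,v): return ((u+.5)/3-.5+195,(v+.5)/3-.5+105)
def b2(u,v): return ((u-420+.5)/3-.5+325,(v+.5)/3-.5+235)
C=np.array([onz(T,*a(*q),.098)[:2] for q in[(16,92),(283,17),(340,215)]]); print('rear corners',C)
xd=C[1]-C[2]; print('yaw',np.arctan2(xd[1],xd[0]), 'front',onz(T,*a(130,502),.059),onz(T,*a(385,430),.059))
yd=C[0]-C[1]; print('yaw y',np.arctan2(-yd[0],yd[1]),'rear centre',(C[0]+C[2])/2)
print('cup rim',tri([(T,*a(188,150)),(S,*b(144,106))]),onz(T,*a(188,150),.135))
print('disc',onz(T,*a(236,377),.071))
print('tall top',tri([(T,*a2(582,250)),(S,*b2(659,116))]),onz(T,*a2(582,250),.135))
for n,q,w in(('sA',(470,265),(543,60)),('sB',(737,238),(739,257))): print(n,tri([(T,*a2(*q)),(S,*b2(*w))]),onz(T,*a2(*q),.09))
for q in[(418,205),(430,333)]: print('rack',onz(T,*a2(*q),.045))
k=onz(T,*[ (185.5*.7),(330*.7)],.045);print('rackL',k, onz(T,189*.7,377*.7,.045))
print('red',onz(T,*a2(600,65),.14),onz(T,*a2(534,436),.14))
W=load('wrist');c,_=ray(W,280,210); R=env.current_eef_rot(); p=np.array(env.current_position())
print('cam in tool',np.array(R).T@(c-p)); print(np.array(R).T@cv2.Rodrigues(W['rvec'])[0].T)
print(R)
```

```text
rear corners [[ 0.65511302 -0.07155347]
 [ 0.69795058 -0.20986224]
 [ 0.5956438  -0.24062592]]
yaw 0.29209916829909327 front [ 0.44176403 -0.13965846  0.059     ] [ 0.48270675 -0.27604395  0.059     ]
yaw y 0.3003539283322334 rear centre [ 0.62537841 -0.15608969]
cup rim [ 0.62494268 -0.15531593  0.13515086] [ 0.62449232 -0.1550727   0.135     ]
disc [ 0.50988561 -0.19290756  0.071     ]
tall top [0.54573224 0.20351707 0.13350136] [0.54601113 0.2028836  0.135     ]
sA [0.57608322 0.20546916 0.22323609] [0.53618741 0.27154025 0.09      ]
sB [ 0.52382273  0.2049248  -0.00703054] [0.55399397 0.13251643 0.09      ]
rack [0.56719474 0.31457171 0.045     ]
rack [0.49780558 0.30505148 0.045     ]
rackL [0.56696591 0.31295193 0.045     ] [0.49559563 0.30457764 0.045     ]
red [0.63763714 0.19635587 0.14      ] [0.4543279  0.22225138 0.14      ]
cam in tool [ 0.06963727  0.00034322 -0.12381236]
[[ 1.52432046e-04 -9.61539418e-01 -2.74666934e-01]
 [ 9.99999782e-01 -2.98227013e-05  6.59372110e-04]
 [-6.42203585e-04 -2.74666974e-01  9.61539204e-01]]
[[ 9.04784332e-01 -4.25869620e-01 -6.16701736e-04]
 [-4.25870056e-01 -9.04783044e-01 -1.52945429e-03]
 [ 9.33668427e-05  1.64646108e-03 -9.99998640e-01]]
```

The cup is at (0.625,-0.155), the dial at (0.510,-0.192), the mixer yaw is 0.297 and the tall tube is at (0.546,0.203). Next is a look at the dial from above with the wrist camera to read its angle.

```bash
cat >> h.py <<'E'
def rot(th): # tool x at world angle th, z down
    c,s=np.cos(th),np.sin(th); return np.array([[c,s,0],[s,-c,0],[0,0,-1.]])
E
python3 - <<'E'
from h import *
env.move_ptp([.46,-.19,.24],rot(-np.pi+.6)); print(env.current_time(),env.current_qpos())
im,W=save('wrist','w1'); print(proj(W,[[.51,-.1915,.071],[.51,-.1915,.101]]))
u,v=proj(W,[[.51,-.1915,.09]])[0].astype(int); 
x0,y0=max(u-80,0),max(v-75,0); print(x0,y0)
cv2.imwrite('pics/w1c.png',cv2.resize(im[y0:y0+150,x0:x0+160,::-1],None,fx=4,fy=4,interpolation=cv2.INTER_CUBIC))
E
```

```text
2.9 [-6.37287534e-02  1.76031992e-01 -3.12007706e-01  6.95178638e-06
 -1.08268241e+00 -9.05910264e-01]
[[254.0421932  230.96732592]
 [251.23486172 241.77983655]]
172 162
```

View pics/w1c.png

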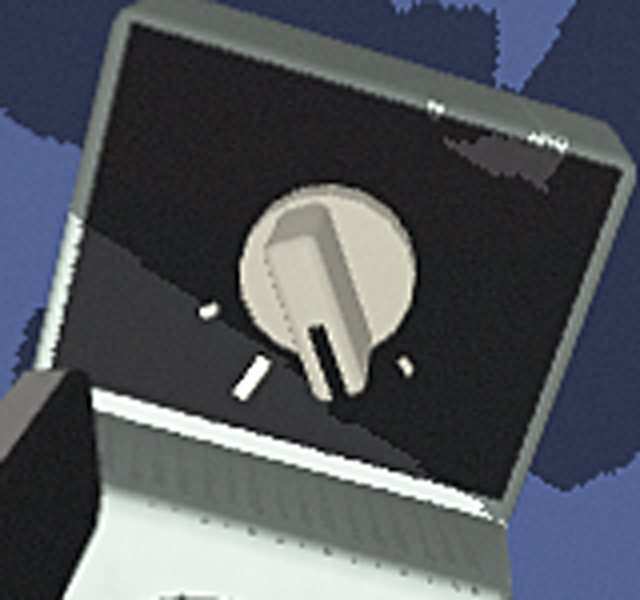

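The pointer's black half, (318,325) to (335,390), hides the second mark. The long mark is at (252,377), and the first and fourth are at (405,365) and (208,310). I check this in world coordinates.

Run:
```python
from h import *
W=load('w1')
def c(u,v): return ((u+.5)/4-.5+172,(v+.5)/4-.5+162)
q=[onz(W,*c(*k),.101)[:2] for k in[(288,248),(345,393)]]; d=q[1]-q[0]; print('bar',q,np.linalg.norm(d),np.arctan2(d[1],d[0]),(q[0]+q[1])/2)
q=[onz(W,*c(*k),.101)[:2] for k in[(318,325),(335,390)]]; d=q[1]-q[0]; print('line',np.arctan2(d[1],d[0]))
disc=onz(W,*c(327,270),.071);print('disc',disc)
T=load('top'); dt=(((236+.5)/4-.5+305),((377+.5)/4-.5+170)); print('disc tri',tri([(T,*dt),(W,*c(327,270))]))
for k in[(208,310),(252,377),(405,365)]:
    m=onz(W,*c(*k),.060)[:2]-disc[:2]; print('mark',np.arctan2(m[1],m[0]),np.linalg.norm(m))
q=[onz(W,*c(*k),.060)[:2] for k in[(265,358),(240,397)]]; d=q[1]-q[0]; print('long',np.arctan2(d[1],d[0]))
```

```text
bar [array([ 0.49835069, -0.20768775]), array([ 0.52261444, -0.17551947])] 0.040293023335685 0.9245643768912433 [ 0.51048257 -0.19160361]
line 0.8106003564132895
disc [ 0.50863506 -0.1932386   0.071     ]
disc tri [ 0.50963239 -0.19314742  0.06869515]
mark -0.5394113393645686 0.03861556184428382
mark 0.030334606769936618 0.04368418635965377
mark 1.1553723892130419 0.038704762458789586
long 0.03741235059324963
```

Run:
```python
from h import *
P=np.array([.510,-.1925])
env.move_ptp([*P,.16],rot(-np.pi+.85))
print(env.move_l([*P,.092],rate=.08,force_limit=15), env.current_wrist_force())
env.clamp(40); print(env.current_grip_width(),env.current_gripper_force(),env.current_wrist_force(),env.current_torque())
for t in(.55,.28,.0): 
    env.move_ptp([*P,.092],rot(-np.pi+t)); print(env.current_wrist_force(),env.current_torque())
env.release(); print(env.current_wrist_force())
env.move_l([*P,.17],rate=.12); env.move_ptp([.46,-.19,.24],rot(-np.pi+.3)); print(env.current_time())
im,W=save('wrist','w2')
u,v=proj(W,[[.51,-.1915,.09]])[0].astype(int); 
x0,y0=max(u-60,0),max(v-50,0); print(x0,y0)
cv2.imwrite('pics/w2c.png',cv2.resize(im[y0:y0+100,x0:x0+120,::-1],None,fx=5,fy=5,interpolation=cv2.INTER_CUBIC))
```

```text
False [-0.03058343  0.80605441 -0.35036843]
0.15466573434419698 40.80838143825531 [ 1.06356955 -1.53210897  0.40636971] [-0.27864067 -0.21378964 -0.03684676]
[0.42850487 0.91013472 2.76984434] [ 0.20931436 -0.00901062  0.06805276]
[-1.32074954  2.64198111  4.14081724] [ 1.05578363  0.06660716 -0.05509292]
[-0.9504761   5.07213188  5.43389641] [1.5230999  0.20553741 0.00411384]
[-0.15296009  0.87670121  0.69220955]
8.1333
205 194
```

View pics/w2c.png

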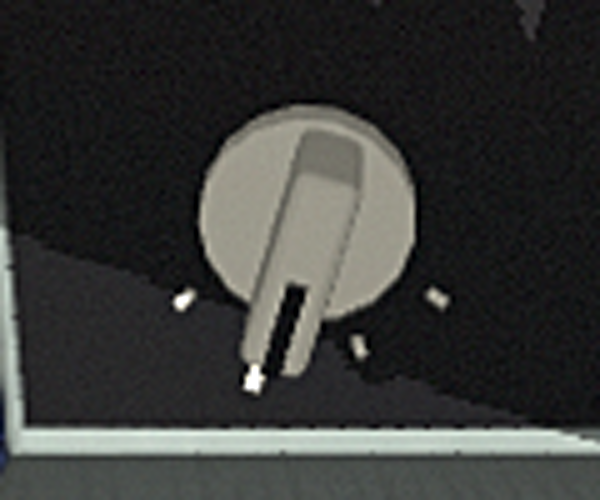

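The pointer line, (297,287) to (275,375), now covers the inner end of the long mark, whose outer end is at (253,378). The others sit at (183,298), (358,347) and (437,298). Next I check the angle numerically, then fetch the tube.

Run:
```python
from h import *
W=load('w2')
def c(u,v): return ((u+.5)/5-.5+205,(v+.5)/5-.5+194)
q=[onz(W,*c(*k),.101)[:2] for k in[(297,287),(275,375)]]; d=q[1]-q[0]; print('line',np.arctan2(d[1],d[0]))
q=[onz(W,*c(*k),.101)[:2] for k in[(326,182),(276,372)]]; d=q[1]-q[0]; print('bar',np.arctan2(d[1],d[0]))
q=onz(W,*c(306,216),.071)[:2]; print('disc',q)
for k in[(183,298),(253,378),(358,347),(437,298)]:
    m=onz(W,*c(*k),.060)[:2]-q; print('mark',np.arctan2(m[1],m[0]))
# rack direction, grasp choice
th=np.arctan2(.554-.5362,-(.1325-.2715)); print('rack yaw',-th)
for s in(0,np.pi):
    print(env.inverse_kinematics([.5458,.2032,.10],rot(s-th+np.pi/2)),env.inverse_kinematics([.625,-.1553,.203],rot(s-.5)))
```

```text
line 0.05743571971681838
bar 0.04641246447667984
disc [ 0.50931812 -0.19255634]
mark -0.5706862366968519
mark 0.004837455854176021
mark 0.5862771279024409
mark 1.1689776357882586
rack yaw -0.1273643676536453
[ 0.63434692  0.46118975 -0.2887004   0.         -0.82090618  2.37988136] [ 0.00720651  0.45031765 -0.00948969  0.         -1.11098899  1.06358981]
[ 0.63434692  0.46118975 -0.2887004   0.         -0.82090618 -0.76171129] [ 0.00720651  0.45031765 -0.00948969  0.         -1.11098899 -2.07800284]
```

Run:
```python
from h import *
P=np.array([.5458,.2032]); R=rot(.127-np.pi/2)
env.move_ptp([.52,0,.28],rot(-np.pi/2-.3)); env.move_ptp([*P,.22],R)
print(env.move_l([*P,.099],rate=.1,force_limit=12), env.current_position())
env.clamp(75); print(env.current_grip_width(),env.current_gripper_force(),env.current_wrist_force(),env.current_torque())
z0=env.current_position()
print(env.move_l([P[0],P[1],.30],rate=.1,force_limit=25),z0,env.current_wrist_force(),env.current_grip_width(),env.current_time())
env.move_ptp([.55,0,.30],rot(-np.pi/2)); env.move_ptp([.625,-.1553,.27],rot(-np.pi/2))
env.pause(.3)
for n in('scene','top'): save(n,n+'2')
print(env.current_time(),env.current_position(),env.current_grip_width(),env.current_gripper_force())
s=cv2.imread('pics/scene2.png')[60:260,150:390]; t=cv2.imread('pics/top2.png')[150:310,290:420]
a=cv2.resize(s,(480,400),interpolation=cv2.INTER_CUBIC); b=cv2.resize(t,(325,400),interpolation=cv2.INTER_CUBIC)
cv2.imwrite('pics/c2.png',np.hstack([a,b])[:,:800])
```

```text
False [0.54623084 0.2034658  0.0997039 ]
0.25994326169543125 91.77466514032858 [ 0.62809067 -0.57933924  1.61540485] [ 0.07078723 -0.17119115 -0.01302583]
False [0.54620737 0.20340241 0.0993144 ] [ 0.14224138 -0.55033813 -1.01239749] 0.2605273946667304 13.9833
15.9417 [ 0.6250013  -0.15455279  0.27050009] 0.2598654465802221 91.75356738669507
```

View pics/c2.png

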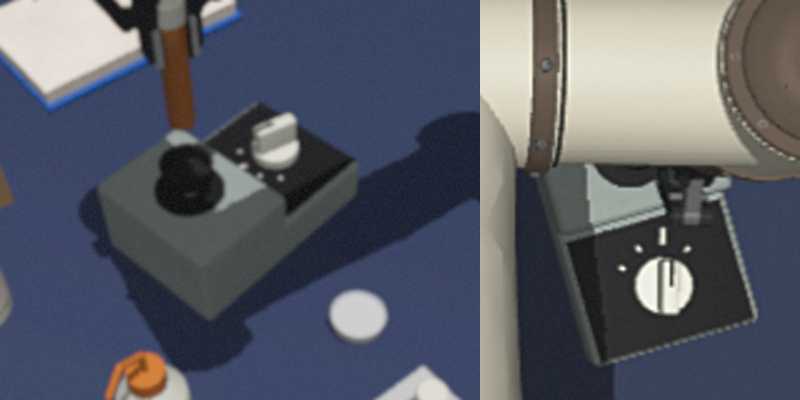

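The tube is held, its foot at crop (181,124), hanging above the cup at (187,160), and the dial pointer sits at the long mark (662,237). I compare the foot with its projection, then insert.

Run:
```python
from h import *
S=load('scene2'); p=np.array(env.current_position()); f=p-[0,0,.0893]
for x in(f,f+[.012,0,0],f-[.012,0,0],f+[0,.012,0],f-[0,.012,0],p,p+[0,0,.0457],[.625,-.1553,.135]): q=proj(S,[x])[0]; print(((q-[150,60]+.5)*2-.5).round(1))
```

```text
[181.6 123. ]
[169.2 127.9]
[193.9 118.1]
[187.8 131.1]
[175.5 115. ]
[170.1  36.7]
[163.2 -15. ]
[186.4 160.7]
```

Run:
```python
from h import *
P=[.625,-.1553]
print(env.move_l([*P,.216],rate=.08,force_limit=15)); env.pause(.2); f0=np.array(env.current_wrist_force()); print(f0,env.current_position())
for z in(.212,.2095,.2063,.2023):
    print(z,env.move_l([*P,z],rate=.02,force_limit=20)); env.pause(.3); print((np.array(env.current_wrist_force())-f0).round(2),np.array(env.current_position()).round(4))
print(env.current_grip_width(),env.current_time())
S=save('scene','scene3')[0]; T=save('top','top3')[0]
cv2.imwrite('pics/c3.png',cv2.resize(S[90:220,190:340,::-1],None,fx=4.5,fy=4.5,interpolation=cv2.INTER_CUBIC))
```

```text
False
[-0.39334954 -0.35102709 -1.49289368] [ 0.62529091 -0.15531473  0.21668981]
0.212 False
[-0.4   1.75  0.81] [ 0.6251 -0.1553  0.212 ]
0.2095 False
[1.45 0.39 3.25] [ 0.6254 -0.1554  0.2099]
0.2063 False
[1.77 0.83 7.29] [ 0.6253 -0.1554  0.2066]
0.2023 False
[1.11 0.61 8.92] [ 0.6254 -0.1554  0.2033]
0.26434459996703663 19.45
```

View pics/c3.png

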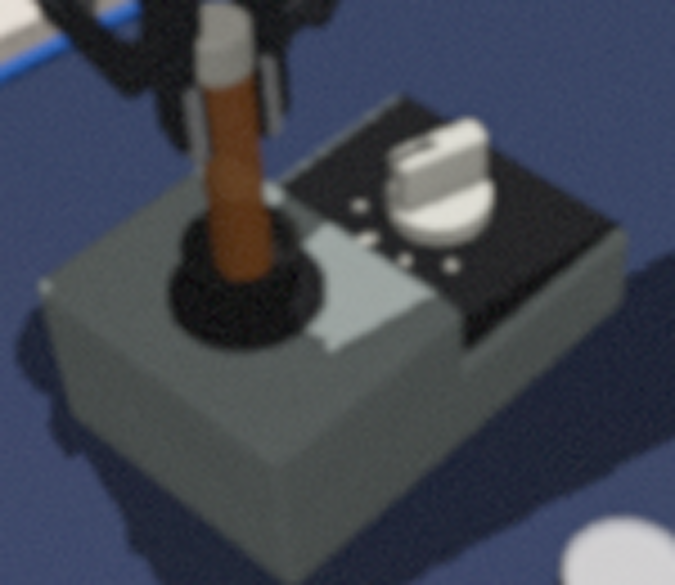

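The tube stands upright in the cup, entering at (240,275), and the dial is undisturbed. I average the force reading to settle the depth.

Run:
```python
from h import *
F=[];Z=[];G=[]
for i in range(20):
    env.pause(.04); F.append(env.current_wrist_force()[2]); Z.append(env.current_position()[2]); G.append(env.current_grip_width())
print(np.mean(F),np.std(F),np.mean(Z),np.std(Z),np.mean(G),np.mean(env.current_gripper_force()),env.current_time())
```

```text
6.903767298876754 0.5059166597370263 0.20325687082135074 1.5996573905215798e-05 0.2612918440758588 92.30044420226477 20.3833
```

Run:
```python
from h import *
env.move_l([.625,-.1553,.2012],rate=.02); env.pause(.5)
F=[];Z=[]
for i in range(20):
    env.pause(.03); F.append(env.current_wrist_force()[2]); Z.append(env.current_position()[2])
print(np.mean(F),np.mean(Z),env.current_grip_width(),env.current_time())
```

```text
7.59067961974841 0.20236614569388914 0.2614668343422762 21.8
```

```bash
python3 -c "
from h import *
print(order.close_job())"
```

```text
the job is handed in; nothing more can be done
None
```

The job is handed in at about 22 s: the dial points at the long mark, and the gripped tall tube stands in the cup, pressed about 8 mm down (7.9 mm by arm position, roughly 7.5–8 mm by force).

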